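Close a snap-tab food box

TASK

Put the blue lid squarely on the white food box, setting it down rather than dropping it, with its four orange snap tabs still up. Then press each of the four tabs right down to its stop so that its tooth catches under the box's lip, and the lid ends fully home and locked on all four sides. Leave the things round about where they are.

Things in the scene. Friction and masses are not known exactly. Their poses are not given: they have to be found in the camera images.
- food_box: white square food box, standing fixed on the worktop, open at the top, a small steel cup inside it. Walls 112 mm square outside, 104 mm inside; a lip round the mouth 124 mm square and 6 mm thick; 75 mm high. Origin: centre of the underside; x and y axes run square to its walls, z up.
- box_rim (a point): centre of the box's mouth, at the height of the top of its lip (75 mm above the worktop); axes as the box's.
- lid: the loose blue lid as a whole; origin at the centre of the lower edge of the grey rim under it, 16 mm below lid_seat; z up.
- lid_handle (a point): centre of the lid's white grip bar: 64 mm long (along the lid's x), 14 mm wide (along its y), 18 mm high, on two feet 10 mm long; its middle stands 24 mm above the lid's upper face, 30 mm above lid_seat. z is up. The lid is loose, about 0.41 kg, stands upright on the worktop and is alike on all four sides: it may go on in any of four quarter turns.
- lid_seat (a point): centre of the underside of the lid's blue plate (124 mm square, 6 mm thick), which rests on the box's lip when on. Axes as the lid's. Below the plate a grey rim, 100 mm square, 16 mm deep, tapered at its lower edge, enters the box's mouth with 2 mm of play each side; off the box the lid stands on this rim.
- tab_1 (a joint): snap tab at the lid's +x side, hinged at the plate's edge 66.5 mm from the centre. 0.7 = up, thumb plate sloping outward and upward at 40 degrees; 0 = down, thumb plate level, tooth under the box's lip. The hinge is stiff: it takes about 4 N on the pad to turn it, and it stays where it is left, so press until it stops.
- tab_2 (a joint): snap tab at the lid's +y side, like tab_1.
- tab_3 (a joint): snap tab at the lid's -x side, like tab_1.
- tab_4 (a joint): snap tab at the lid's -y side, like tab_1.
- tab_1_pad (a point): where to press: middle of the upper face of tab_1's orange thumb plate (26 mm wide, 28 mm long outward, 4 mm thick), 17 mm out from the hinge. Down: 83.5 mm from the lid's centre, 7 mm above lid_seat; up: about 77 mm from the centre, 17 mm above lid_seat. x points outward along the plate, z out of its upper face.
- tab_2_pad (a point): the same point on tab_2.
- tab_3_pad (a point): the same point on tab_3.
- tab_4_pad (a point): the same point on tab_4.
- kitchen_timer: bystander: white kitchen timer lying flat, 62 x 62 x 20 mm; origin under its centre.
- flour_shaker: bystander: pale round shaker, 69 mm across, 102 mm high; origin under its centre.
- salt_shaker: bystander: small salt shaker, 44 mm across, 90 mm high; origin under its centre.
- steel_cup_a: bystander: steel cup, 68 mm across, 59 mm high; origin under its centre.
Not all that is in view belongs to the job. Of the things shaped like the lid, the blue one is meant.

How it is judged:
On the way:
1. the lid sits on the box's lip, with all four tabs still up (horizontal distance between lid_seat and box_rim below 0.005 m and z of lid_seat in the frame of box_rim between -0.003 and 0.003 m and angle between lid_seat's own z axis and vertical below 0.04 rad and value of joint each of tab_1, tab_2, tab_3, tab_4 above 0.4 rad), for 0.2 s.
At the end, for the whole second after the job is handed in: The lid lies on the box's lip (within 5 mm of its middle, 3 mm in height, level within 0.04 rad) and all four tabs are down (each joint below 0.12 rad) (horizontal distance between lid_seat and box_rim below 0.005 m and z of lid_seat in the frame of box_rim between -0.003 and 0.003 m and angle between lid_seat's own z axis and vertical below 0.04 rad and value of joint each of tab_1, tab_2, tab_3, tab_4 below 0.12 rad); the robot touches nothing.
It fails at once if the lid falls onto the box (over 0.4 m/s close above it) (horizontal distance between lid_seat and box_rim below 0.04 m and z of lid_seat in the frame of box_rim below 0.03 m and linear speed of lid above 0.4 m/s).
It fails at once if a thing standing round about is moved by over 20 mm (distance of any of kitchen_timer, flour_shaker, salt_shaker, steel_cup_a from where it was at the start of the episode above 0.02 m).
It also fails if it takes over 51 s, if anything falls off the work surface, if the arm or the gripper's body presses on something with over 40 N, if the wrist force passes 120 N, or if a joint passes its speed limit or range.

ROBOT

A 7-joint arm with a two-finger parallel gripper is mounted at the origin on a cart in front of the work surface, level with it; the furniture and walls round the work are solid. World frame = base frame: x ahead of the robot, y to its left, z up, the work surface at z = 0. Lengths are in m, angles in rad, forces in N, time in s.
With the tool pointing down it reaches from about 0.4 to 0.85 m from the base axis. Payload 4.5 kg.
Tool frame: the origin (TCP) lies at the very end of the fingers, on their centre line; the grasp point (between the pads) lies 19 mm behind it (tcp_to_grasp is the z of the grasp point in the tool frame, in m); z points along the fingers, y is the line along which they close (so a half turn about z gives the same grasp; the last joint's range is limited). The gripper opens to 88 mm and grips with 3 to 60 N. Pads are 18 mm wide; open, the fingers measure 123 mm over their backs; the gripper's body (75 mm by 187 mm) begins 45 mm behind the grasp point.
Start: joints at [1.266, 0.689, -0.195, 1.565, 0.157, 0.902, -0.215], TCP at [0.208, -0.589, 0.239] pointing down, gripper open.
Joint ranges: [-3.01, 3.01], [-0.46, 2.08], [-1.47, 1.51], [0.13, 2.56], [-1, 4.14], [0.04, 2.09], [-2.66, 2.66]. Speed limits (rad/s): [2.57, 2.57, 3.14, 3.14, 3.14, 3.14, 3.14].

INTERFACE

Orientations are given as a unit quaternion [x, y, z, w].
In Python, from plant import * gives the robot as it stands. The module is installed in compiled form; this text tells all that it offers.
- The arm moves only by the shell command python3 -m jog 'ROWS' [OPENING] [FORCE]. ROWS is JSON, a list that holds one entry, the list of rows, each a list of 6 numbers: the shift along the tool's x, y, z in m, then the turn, a rotation vector about the tool's x, y, z in rad. In form: [[[dx, dy, dz, ax, ay, az], ...]]. A call has 1 to 12 rows; each row shifts and turns the commanded pose from where the row before left it, along the tool's axes as they then stand; what a row does not reach is not made up. A row lasts 1/8 s, in which the tool goes at most 62.5 mm and 10.7 degrees, less where a joint would pass 70% of its speed; a pose out of reach is approached as far as the arm can. A call with a gripper value outside its range is refused whole. OPENING is the finger opening in m, from 0 to 0.0881, set as the call begins (- or left out, the last holds). The fingers move at their own pace and stop on an object; FORCE is the grip in N (left out, the last holds). Time passes only in rows, so rows that do not move let the fingers close. It gives the time, the measured TCP pose, the force, the opening and the grip force at its end, in the units of the state.
- get_state(): the state, without advancing time (a new reading comes with each control period).
- snapshot(name): name is "scene" or "top" or "wrist"; returns a dict with "frame" (420x560x3 uint8, red, green, blue), "mtx" (3x3 intrinsics, pixels), "D" ([k1, k2, p1, p2, k3] as OpenCV has them; the pictures are not rectified), "xyz" and "orientation" of the camera in the world; the wrist camera has in their place "mount" (4x4, takes a point from camera to tool coordinates, whose origin is the TCP and whose axes are the flange's). Camera axes: x right, y down, z forward; pixel columns grow to the right and rows downward; lengths in m; the calibration is good to about 2 mm. A picture is of the moment at which its call begins: read the wrist's pose just before it. There is no depth.
- finish_job(): hands the job in; it is judged then, once.
The state is a dict: "clock": time; "q": joint angles; "qd": joint speeds; "joint_torque": joint torques, N m; "tool_pos": TCP position; "eef_rot": TCP orientation; "contact_force": force on the tool from outside, world axes, zero at the start; "moment": the same for the moment, N m; "opening": opening from 0.0 (shut) to 1.0 (fully open); "finger_force": force on a finger pad.
Only numpy, scipy, OpenCV 4.12 (cv2) and the standard library are available. Lean on these libraries where they do the work, as an engineer would, in place of code of your own. Each camera call takes 0.05 s, during which the arm holds its last target. There are 200 camera calls.

## Working session

There is one attempt and no reset: what is moved stays moved. The work goes in short steps, Python scripts to look and compute and a shell command to move; the robot and the scene stay as the last step left them, time stands still between calls to the robot, and variables do not carry over. Pictures are saved under pics/ and viewed, at most 10 in all, crops included, and the job is handed in when it is done.

```bash
mkdir -p pics; cat > h.py <<'E'
from plant import *
import numpy as np, cv2
from scipy.spatial.transform import Rotation as R
def cam(s,st=None):
    if 'mount' in s:
        T=np.eye(4);T[:3,:3]=R.from_quat(st['eef_rot']).as_matrix();T[:3,3]=st['tool_pos']
        return T@np.array(s['mount'])
    T=np.eye(4);o=np.array(s['orientation'])
    T[:3,:3]=o if o.shape==(3,3) else R.from_quat(o).as_matrix();T[:3,3]=s['xyz'];return T
def ray(s,T,uv,z):
    p=cv2.undistortPoints(np.array(uv,float).reshape(-1,1,2),np.array(s['mtx']),np.array(s['D'],float)).reshape(-1,2)
    d=np.c_[p,np.ones(len(p))]@T[:3,:3].T
    return T[:3,3]+d*((z-T[2,3])/d[:,2:3])
def save(s,n): cv2.imwrite(n,s['frame'][:,:,::-1])
E
python3 - <<'E'
from h import *
print(get_state())
a=snapshot('top');b=snapshot('scene')
save(a,'pics/top1.png');save(b,'pics/scene1.png')
import pickle;pickle.dump((a,b),open('s.pkl','wb'))
for s in(a,b):print({k:np.array(v).tolist() for k,v in s.items() if k!='frame'})
print(np.array(snapshot('wrist')['mount']))
E
```

```text
{'clock': 0.0, 'q': array([ 1.26581215,  0.68999605, -0.19448386,  1.56635678,  0.15732027,
        0.90249611, -0.21508826]), 'qd': array([ 1.31191244e-03, -3.74012037e-04,  8.33418891e-05, -1.73322197e-03,
       -9.52656066e-05,  1.01330331e-03,  1.11993687e-03]), 'joint_torque': array([-7.42352804e-04, -5.27560401e+01, -1.26755275e+00, -1.53424466e+01,
       -5.27968642e-02,  6.62271545e-03,  1.39861850e-04]), 'tool_pos': array([ 0.20743225, -0.58889438,  0.23789835]), 'eef_rot': array([ 9.85679666e-01,  1.68625996e-01, -2.39862593e-04, -9.00847804e-04]), 'contact_force': array([-0.63683403, -0.69922428, -0.1683709 ]), 'moment': array([ 0.01191824, -0.00530784,  0.0004688 ]), 'finger_force': 0.0, 'opening': 1.001108459773683}
{'mtx': [[442.6622646209689, 0.0, 285.6950453334031], [0.0, 442.6622646209689, 210.6759081513299], [0.0, 0.0, 1.0]], 'D': [-0.14423887524206733, 0.0, 0.0, 0.0, 0.0], 'xyz': [0.39465032912186926, -0.16717345629628386, 1.413240505249854], 'orientation': [-0.696738441156393, 0.7131069684474989, -0.05988414047940232, 0.049476114293871776]}
{'mtx': [[500.1744995676254, 0.0, 281.2344826832435], [0.0, 500.1744995676254, 203.69524560696055], [0.0, 0.0, 1.0]], 'D': [-0.007567662072669155, 0.0, 0.0, 0.0, 0.0], 'xyz': [-0.3767001891281756, 0.9393227910219163, 0.9145374996873304], 'orientation': [-0.301305093942803, 0.8097917145177999, -0.4701632046184116, 0.17999772355612226]}
[[ 1.75598603e-04 -9.64944876e-01 -2.62452576e-01  6.76310974e-02]
 [ 9.99999976e-01  2.03344388e-04 -7.85571509e-05  5.70842505e-04]
 [ 1.29171579e-04 -2.62452556e-01  9.64944889e-01 -1.45583351e-01]
 [ 0.00000000e+00  0.00000000e+00  0.00000000e+00  1.00000000e+00]]
```

View pics/top1.png

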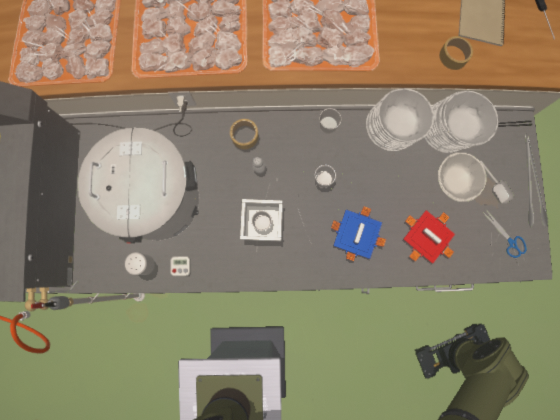

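View pics/scene1.png

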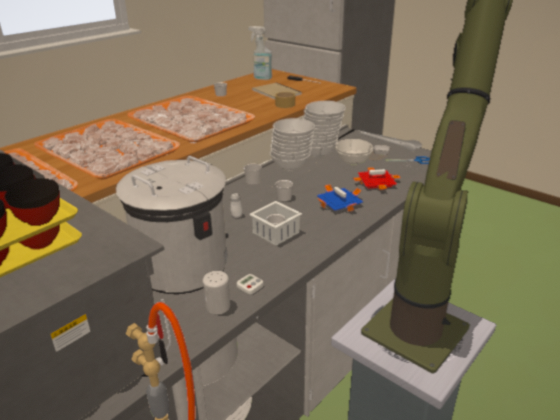

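The top view shows the blue lid at about (358,235) with a white bar, the box at (262,222), the red decoy at (429,237), the steel cup at (326,178), the salt shaker at (259,165), the flour shaker at (136,264) and the timer at (180,266).

```bash
python3 - <<'E'
from h import *
import pickle
a,b=pickle.load(open('s.pkl','rb'));T=cam(a)
f=a['frame'].astype(int);r,g,bl=f[...,0],f[...,1],f[...,2]
def blob(m,x0,x1,y0,y1):
    k=np.zeros(m.shape,np.uint8);k[y0:y1,x0:x1]=m[y0:y1,x0:x1];c,_=cv2.findContours(k,0,2)
    return max(c,key=cv2.contourArea)
def rep(n,c,z):
    p=ray(a,T,c.reshape(-1,2),z)[:,:2].astype(np.float32);q=cv2.minAreaRect(p);print(n,q, cv2.minAreaRect(c)[0])
rep('lid',blob((bl>120)&(r<80),325,390,200,270),.022)
rep('bar',blob((r>150)&(bl>150)&(g>150),345,372,215,250),.055)
rep('box',blob((r>140)&(bl>140)&(g>140),235,290,195,245),.075)
for n,uv,z in(('cup',(326,178),.05),('salt',(259,165),.08),('flour',(136,264),.1),('timer',(180,266),.02)):print(n,ray(a,T,[uv],z))
print(R.from_quat(get_state()['eef_rot']).as_matrix().round(3))
E
```

```text
lid ((0.533113956451416, -0.41728317737579346), (0.12900422513484955, 0.12899959087371826), 71.02912139892578) (357.63323974609375, 233.5623016357422)
bar ((0.5332481265068054, -0.4162050485610962), (0.011831904761493206, 0.06151788309216499), 68.88078308105469) (359.2000427246094, 232.39999389648438)
box ((0.5782101154327393, -0.11368407309055328), (0.12571346759796143, 0.12499117851257324), 86.49437713623047) (261.00079345703125, 219.4800262451172)
cup [[ 0.70894031 -0.31992182  0.05      ]]
salt [[ 0.74772498 -0.1100532   0.08      ]]
flour [[0.4479242  0.26255454 0.1       ]]
timer [[0.44299781 0.14658151 0.02      ]]
[[ 0.943  0.332 -0.001]
 [ 0.332 -0.943  0.001]
 [-0.    -0.001 -1.   ]]
```

```bash
python3 -m jog '[[[0.0455,-0.0068,0,0,0,0],[0.0455,-0.0068,0,0,0,0],[0.0455,-0.0068,0,0,0,0],[0.0455,-0.0068,0,0,0,0],[0.0455,-0.0068,0,0,0,0],[0.0455,-0.0068,0,0,0,0],[0.0455,-0.0068,0,0,0,0],[0.0455,-0.0068,0,0,0,0],[0,0,0.02,0,0,0.172],[0,0,0.02,0,0,0.172],[0,0,0.02,0,0,0.172],[0,0,0.02,0,0,0.172]]]' 0.06 30; python3 -m jog '[[[0,0,0,0,0,0],[0,0,0,0,0,0]]]'
cat > look.py <<'E'
from h import *
import sys
st=get_state();w=snapshot('wrist');save(w,sys.argv[1]);T=cam(w,st)
f=w['frame'].astype(int);r,g,bl=f[...,0],f[...,1],f[...,2]
M=R.from_quat(st['eef_rot']).as_matrix();print(st['tool_pos'],M.round(3).tolist(),st['contact_force'])
import pickle;pickle.dump((st,w),open('w.pkl','wb'))
def rep(n,m,z):
    c=max(cv2.findContours(m.astype(np.uint8),0,2)[0],key=cv2.contourArea)
    P=ray(w,T,c.reshape(-1,2),z)[:,:2].astype(np.float32)
    print(n,cv2.minAreaRect(P),cv2.minAreaRect(c))
E
cat > lk1.py <<'E'
from look import *
rep('lid',(bl>100)&(r<80)&(bl>g+40),.022)
m=(r>150)&(bl>150)&(g>150);rep('bar',m,.055)
E
python3 lk1.py pics/w1.png
```

```text
clock: 1.65
tool_pos: [0.5328, -0.4169, 0.1577]
eef_rot: [0.984, -0.176, -0.0, -0.0]
contact_force: [-0.7, 0.4, 0.2]
opening: 0.68
finger_force: 0.0
clock: 1.9
tool_pos: [0.5333, -0.4174, 0.1593]
eef_rot: [0.985, -0.172, 0.0, 0.0]
contact_force: [-0.1, 0.7, 0.2]
opening: 0.682
finger_force: 0.0
[ 0.53333825 -0.41739142  0.15931387] [[0.941, -0.339, 0.001], [-0.339, -0.941, -0.0], [0.001, 0.0, -1.0]] [-0.08248922  0.69952415  0.19863085]
lid ((0.5341553092002869, -0.4175575375556946), (0.13528358936309814, 0.1345067322254181), 68.60867309570312) ((280.8994445800781, 198.47750854492188), (163.79881286621094, 170.87159729003906), 88.56790161132812)
bar ((0.6975257992744446, -0.3185271620750427), (0.023152977228164673, 0.04955478385090828), 25.37590789794922) ((35.0, 24.0), (48.0, 70.0), 90.0)
```

View pics/w1.png

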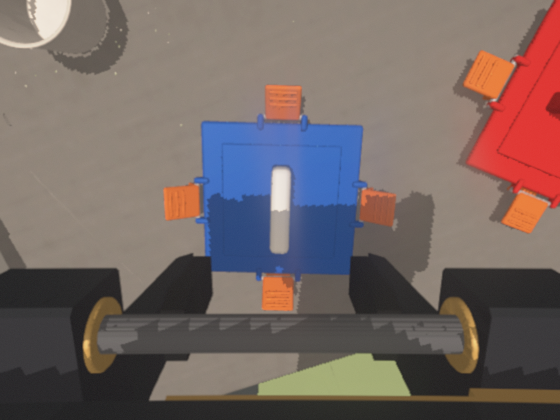

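The wrist picture shows the lid centred at (281,198) with all four tabs up and the bar at (281,210) lying almost along the tool's x. I'll descend and grip.

```bash
python3 -m jog '[[[0.001,0,0.03,0,0,0.028],[0,0,0.03,0,0,0],[0,0,0.03,0,0,0],[0,0,0.025,0,0,0],[0,0,0.014,0,0,0],[0,0,0,0,0,0]]]' 0.05; python3 -m jog '[[[0,0,0,0,0,0],[0,0,0,0,0,0],[0,0,0,0,0,0],[0,0,0,0,0,0],[0,0,0,0,0,0],[0,0,0,0,0,0]]]' 0 45;  python3 -m jog '[[[0,0,-0.01,0,0,0],[0,0,-0.02,0,0,0],[0,0,-0.03,0,0,0],[0,0,-0.035,0,0,0],[0,0,-0.035,0,0,0],[0,0,-0.02,0,0,0],[0,0,0,0,0,0]]]'
```

```text
clock: 2.7
tool_pos: [0.5338, -0.4175, 0.0295]
eef_rot: [0.982, -0.187, -0.0, -0.0]
contact_force: [0.9, -0.3, -0.1]
opening: 0.57
finger_force: 0.0
clock: 3.45
tool_pos: [0.5341, -0.4176, 0.0301]
eef_rot: [0.982, -0.187, 0.0, 0.0]
contact_force: [-0.0, 0.6, 4.1]
opening: 0.155
finger_force: 45.0
clock: 4.32
tool_pos: [0.5348, -0.4184, 0.1824]
eef_rot: [0.982, -0.188, 0.002, 0.001]
contact_force: [-0.1, 0.4, -4.4]
opening: 0.156
finger_force: 45.0
```

```bash
python3 -m jog '[[[-0.0102,-0.0427,0,0,0,0],[-0.0102,-0.0427,0,0,0,0],[-0.0102,-0.0427,0,0,0,0],[-0.0102,-0.0427,0,0,0,0],[-0.0102,-0.0427,0,0,0,0],[-0.0102,-0.0427,0,0,0,0],[-0.0104,-0.0427,0,0,0,0],[0,0,0.0125,0,0,-0.106],[0,0,0.0125,0,0,-0.106],[0,0,0.0125,0,0,-0.106],[0,0,0,0,0,0],[0,0,0,0,0,0]]]'
python3 - <<'E'
from h import *
import pickle
a,b=pickle.load(open('s.pkl','rb'))
st=get_state();print(st['tool_pos'],R.from_quat(st['eef_rot']).as_matrix().round(3).tolist(),st['contact_force'])
s=snapshot('scene');t=snapshot('top');pickle.dump((st,s,t),open('s2.pkl','wb'))
A=np.vstack([cv2.resize(b['frame'][150:290,200:340],None,fx=4,fy=4,interpolation=2)]);B=cv2.resize(s['frame'][150:290,200:340],None,fx=4,fy=4,interpolation=2)
C=cv2.resize(t['frame'][160:290,190:330],(400,371));D=cv2.resize(a['frame'][160:290,190:330],(400,371))
i=np.hstack([cv2.resize(A,(400,400)),cv2.resize(B,(400,400))]);cv2.imwrite('pics/cmp.png',i[:,:,::-1]);cv2.imwrite('pics/cmp2.png',np.hstack([D,C])[:,:,::-1])
E
```

```text
clock: 5.82
tool_pos: [0.5774, -0.1134, 0.1422]
eef_rot: [1.0, -0.031, -0.0, 0.0]
contact_force: [0.1, 0.7, -4.3]
opening: 0.152
finger_force: 45.0
[ 0.57735809 -0.1133855   0.14224678] [[0.998, -0.061, -0.0], [-0.061, -0.998, -0.0], [-0.0, 0.0, -1.0]] [ 0.09011174  0.7488459  -4.28487656]
```

View pics/cmp.png

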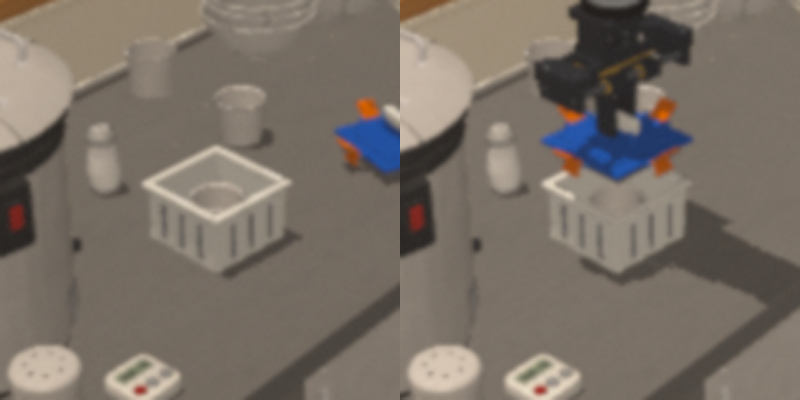

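View pics/cmp2.png

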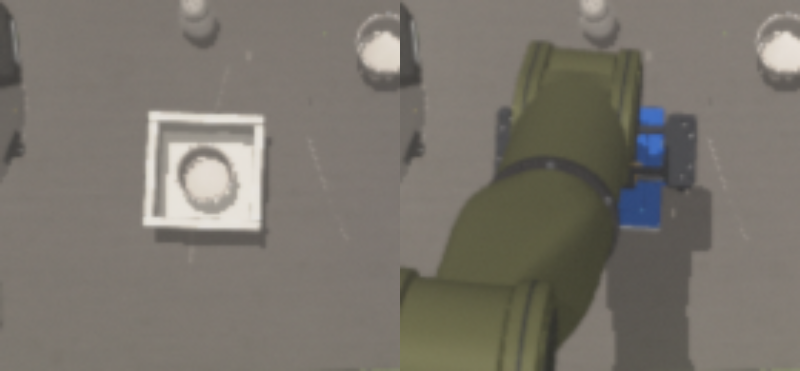

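The lid is in hand directly over the box, level, with its tabs up. The box's lip corners in the scene crop are left (145,184), right (291,182), top (216,148); the blue plate's are left (542,143) and right (692,139). Next I compare both in that camera.

```bash
python3 - <<'E'
from h import *
import pickle
a,b=pickle.load(open('s.pkl','rb'));st,s,t=pickle.load(open('s2.pkl','rb'));k=140/400
def cor(im,pts):
    g=cv2.cvtColor(im['frame'],cv2.COLOR_RGB2GRAY)
    p=np.array([[[200+x*k-.3,150+y*k-.3]] for x,y in pts],np.float32)
    q=cv2.cornerSubPix(g,p.copy(),(4,4),(-1,-1),(3,50,.01));return p.reshape(-1,2),q.reshape(-1,2)
def rep(n,im,pts,z):
    for q in cor(im,pts):
        P=ray(im,cam(im),q,z)[:,:2];d=P[1]-P[0]
        print(n,q.round(1).tolist(),'mid',P[:2].mean(0).round(4),'diag',np.linalg.norm(d).round(4),'yaw',(np.degrees(np.arctan2(d[1],d[0]))%90-45).round(2))
rep('box',b,[(145,184),(291,182),(216,148)],.075)
zt=st['tool_pos'][2]-.014+.006
rep('lid',s,[(142,143),(292,139),(217,180)],zt)
# masks: extreme points
def ext(n,im,m,z):
    c=max(cv2.findContours(m.astype(np.uint8),0,2)[0],key=cv2.contourArea).reshape(-1,2)
    L=c[c[:,0]==c[:,0].min()].mean(0)-[.5,0];Rr=c[c[:,0]==c[:,0].max()].mean(0)+[.5,0]
    P=ray(im,cam(im),[L,Rr],z)[:,:2];d=P[1]-P[0]
    print(n,L,Rr,P.mean(0).round(4),np.linalg.norm(d).round(4),(np.degrees(np.arctan2(d[1],d[0]))%90-45).round(2))
f=s['frame'].astype(int);ext('lidm',s,(f[...,2]>f[...,0]+50)&(f[...,2]>90),zt)
f=b['frame'].astype(int).copy();m=(f.min(2)>165);m[:195]=m[235:]=0;m[:,:245]=m[:,310:]=0;ext('boxm',b,m,.075)
# top view lip with subpixel threshold on enlarged image
f=a['frame'];u=cv2.resize(f,None,fx=4,fy=4,interpolation=cv2.INTER_CUBIC).min(2)
for th in(130,150,170):
    m=(u>th).astype(np.uint8);m[:760]=m[1000:]=0;m[:,:900]=m[:,1160:]=0
    c=max(cv2.findContours(m,0,2)[0],key=cv2.contourArea).reshape(-1,2)/4-.375
    print(cv2.minAreaRect(ray(a,cam(a),c,.075)[:,:2].astype(np.float32)))
E
```

```text
box [[250.39999389648438, 214.10000610351562], [301.6000061035156, 213.39999389648438], [275.29998779296875, 201.5]] mid [ 0.5711 -0.1108] diag 0.168 yaw -3.16
box [[248.60000610351562, 213.6999969482422], [301.6000061035156, 213.3000030517578], [275.1000061035156, 200.39999389648438]] mid [ 0.5745 -0.1101] diag 0.1744 yaw -3.82
lid [[249.39999389648438, 199.8000030517578], [301.8999938964844, 198.39999389648438], [275.6000061035156, 212.6999969482422]] mid [ 0.5665 -0.1053] diag 0.169 yaw -1.61
lid [[248.3000030517578, 199.1999969482422], [302.3999938964844, 198.39999389648438], [276.0, 213.8000030517578]] mid [ 0.5685 -0.1059] diag 0.1742 yaw -2.82
lidm [249.5 198.5] [300.5 198.5] [ 0.5707 -0.1066] 0.1645 -4.76
boxm [250.5 213.5] [299.5 213.5] [ 0.5747 -0.1098] 0.1613 -4.7
((0.5787635445594788, -0.11325995624065399), (0.12806828320026398, 0.1272292137145996), 86.54029846191406)
((0.5785236358642578, -0.11314357072114944), (0.12616796791553497, 0.12575390934944153), 86.56925201416016)
((0.5784322619438171, -0.11313644051551819), (0.12456265836954117, 0.124336376786232), 86.54624938964844)
```

```bash
python3 -m jog '[[[0.0016,0.0001,0.01,0,0,0],[0,0,0.012,0,0,0],[0,0,0.010,0,0,0],[0,0,0,0,0,0]]]' ; python3 -m jog '[[[0,0,0.003,0,0,0],[0,0,0.003,0,0,0],[0,0,0,0,0,0]]]'
```

```text
clock: 6.42
tool_pos: [0.5781, -0.1133, 0.1089]
eef_rot: [1.0, -0.03, -0.001, -0.0]
contact_force: [0.5, 0.3, -4.8]
opening: 0.155
finger_force: 45.0
clock: 6.8
tool_pos: [0.5789, -0.1134, 0.1041]
eef_rot: [1.0, -0.03, -0.0, -0.0]
contact_force: [0.3, -0.3, -4.7]
opening: 0.153
finger_force: 45.0
```

```bash
python3 -m jog '[[[0,0,0.003,0,0,0],[0,0,0.002,0,0,0],[0,0,0,0,0,0]]]' ; python3 -m jog '[[[0,0,0.003,0,0,0],[0,0,0,0,0,0]]]'
```

```text
clock: 7.18
tool_pos: [0.5789, -0.1135, 0.099]
eef_rot: [1.0, -0.03, -0.0, 0.0]
contact_force: [0.7, -0.5, -4.5]
opening: 0.15
finger_force: 45.0
clock: 7.42
tool_pos: [0.5788, -0.1134, 0.096]
eef_rot: [1.0, -0.03, -0.0, -0.0]
contact_force: [-0.7, -0.4, -3.8]
opening: 0.152
finger_force: 45.0
```

```bash
python3 -m jog '[[[0,0,0.003,0,0,0],[0,0,0.002,0,0,0],[0,0,0,0,0,0]]]' ; python3 -m jog '[[[0,0,0.002,0,0,0],[0,0,0,0,0,0]]]';python3 -m jog '[[[0,0,0.001,0,0,0],[0,0,0,0,0,0]]]'
```

```text
clock: 7.8
tool_pos: [0.5789, -0.1134, 0.091]
eef_rot: [1.0, -0.03, -0.0, -0.0]
contact_force: [-1.1, 0.9, -5.2]
opening: 0.157
finger_force: 45.0
clock: 8.05
tool_pos: [0.579, -0.1135, 0.0891]
eef_rot: [1.0, -0.03, -0.0, 0.0]
contact_force: [0.5, -0.3, -4.1]
opening: 0.156
finger_force: 45.0
clock: 8.3
tool_pos: [0.5791, -0.1135, 0.0889]
eef_rot: [1.0, -0.03, 0.0, 0.0]
contact_force: [-2.3, -0.3, 4.2]
opening: 0.15
finger_force: 45.0
```

```bash
python3 -m jog '[[[0,0,0,0,0,0],[0,0,0,0,0,0],[0,0,0,0,0,0],[0,0,0,0,0,0]]]' 0.04; python3 -m jog '[[[0,0,-0.02,0,0,0],[0,0,-0.04,0,0,0],[0,0,-0.04,0,0,0],[-0.005,0,-0.01,0,0,0],[0,0,0,0,0,0]]]'; python3 -m jog '[[[0,0,0,0,0,0],[0,0,0,0,0,0],[0,0,0,0,0,0]]]' 0 20
cat > lk2.py <<'E'
from look import *
rep('lid',(bl>90)&(r<80)&(bl>g+40),.081)
m=((r>180)&(g>50)&(g<140)&(bl<80)).astype(np.uint8)
for c in cv2.findContours(m,0,2)[0]:
    if cv2.contourArea(c)>150:
        q=cv2.minAreaRect(c);print('tab',np.round(q[0]),ray(w,T,[q[0]],.092)[0].round(4))
E
python3 lk2.py pics/w2.png
```

```text
clock: 8.8
tool_pos: [0.5791, -0.1135, 0.0882]
eef_rot: [1.0, -0.03, 0.0, 0.0]
contact_force: [0.1, 0.1, 0.3]
opening: 0.453
finger_force: 0.0
clock: 9.43
tool_pos: [0.5736, -0.1132, 0.1983]
eef_rot: [1.0, -0.03, 0.0, 0.0]
contact_force: [-0.0, 0.1, 0.5]
opening: 0.451
finger_force: 0.0
clock: 9.8
tool_pos: [0.5737, -0.1131, 0.1974]
eef_rot: [1.0, -0.03, -0.001, -0.0]
contact_force: [0.2, -0.2, 0.6]
opening: 0.137
finger_force: 0.0
[ 0.57371867 -0.11309427  0.19739763] [[0.998, -0.059, -0.001], [-0.059, -0.998, 0.0], [-0.001, -0.0, -1.0]] [ 0.22175926 -0.21705742  0.59844791]
lid ((0.5817882418632507, -0.11275626718997955), (0.12660735845565796, 0.13464990258216858), 0.38565751910209656) ((279.9281921386719, 193.69129943847656), (167.86888122558594, 181.8537139892578), 86.12147521972656)
tab [174. 204.] [ 0.585  -0.0387  0.092 ]
```

View pics/w2.png

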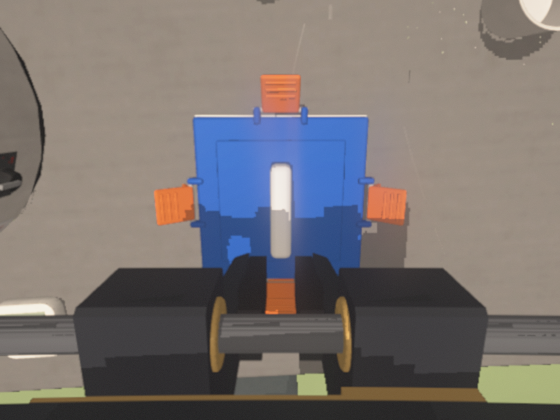

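The picture shows the lid seated squarely, with its four tabs still up at (281,93), (174,204), (386,204) and (281,297). I'll press the +x tab first.

```bash
python3 -m jog '[[[0.03,0,0,0,0,0],[0.03,0,0,0,0,0],[0.0293,0,0.02,0,0,0],[0,0,0.035,0,0,0],[0,0,0.03,0,0,0],[0,0,0.004,0,0,0],[0,0,0.004,0,0,0],[0,0,0.004,0,0,0]]]'; python3 -m jog '[[[0,0,0.004,0,0,0],[0,0,0.004,0,0,0],[0,0,0.004,0,0,0],[0,0,0,0,0,0]]]';python3 -m jog '[[[0,0,0.002,0,0,0],[0,0,0,0,0,0]]]'
```

```text
clock: 10.85
tool_pos: [0.6642, -0.1186, 0.1025]
eef_rot: [1.0, -0.03, 0.001, 0.0]
contact_force: [0.1, -0.6, 0.0]
opening: 0.003
finger_force: 0.0
clock: 11.35
tool_pos: [0.6654, -0.1186, 0.0905]
eef_rot: [1.0, -0.03, 0.003, 0.0]
contact_force: [3.2, -0.0, 4.5]
opening: 0.004
finger_force: 1.9
clock: 11.6
tool_pos: [0.6631, -0.1185, 0.0872]
eef_rot: [1.0, -0.03, -0.0, 0.0]
contact_force: [2.0, -1.0, 3.2]
opening: 0.007
finger_force: 1.5
```

```bash
python3 -m jog '[[[0,0,0.002,0,0,0],[0,0,0.0015,0,0,0],[0,0,0,0,0,0]]]'; python3 -m jog '[[[0,0,0.001,0,0,0],[0,0,0,0,0,0]]]';python3 -m jog '[[[0,0,0.001,0,0,0],[0,0,0,0,0,0]]]'
```

```text
clock: 11.98
tool_pos: [0.6623, -0.1184, 0.0831]
eef_rot: [1.0, -0.03, -0.001, -0.0]
contact_force: [2.5, 0.4, 2.0]
opening: 0.008
finger_force: 0.9
clock: 12.22
tool_pos: [0.6625, -0.1184, 0.0825]
eef_rot: [1.0, -0.03, -0.001, -0.0]
contact_force: [0.3, 0.4, 2.6]
opening: 0.007
finger_force: 1.6
clock: 12.48
tool_pos: [0.6625, -0.1184, 0.0824]
eef_rot: [1.0, -0.03, -0.001, -0.0]
contact_force: [-1.0, 0.2, 8.7]
opening: 0.006
finger_force: 4.5
```

```bash
python3 -m jog '[[[0,0,0.001,0,0,0],[0,0,0,0,0,0]]]'; python3 -m jog '[[[0,0,-0.025,0,0,0],[0,0,-0.03,0,0,0],[-0.042,0,0,0,0,0],[-0.042,0,0,0,0,0],[-0.042,0,0,0,0,0],[-0.042,0,0,0,0,0],[0,0,0.026,0,0,0],[0,0,0,0,0,0]]]'
```

```text
clock: 12.72
tool_pos: [0.6626, -0.1184, 0.0822]
eef_rot: [1.0, -0.03, -0.001, -0.0]
contact_force: [-3.8, 0.7, 13.5]
opening: 0.006
finger_force: 6.8
clock: 13.72
tool_pos: [0.4933, -0.1083, 0.1084]
eef_rot: [1.0, -0.03, -0.003, -0.0]
contact_force: [-0.1, -0.2, -0.2]
opening: 0.005
finger_force: 0.0
```

```bash
python3 -m jog '[[[0,0,0.004,0,0,0],[0,0,0.004,0,0,0],[0,0,0.004,0,0,0],[0,0,0.004,0,0,0],[0,0,0.004,0,0,0],[0,0,0,0,0,0]]]'; python3 -m jog '[[[0,0,0.002,0,0,0],[0,0,0.002,0,0,0],[0,0,0,0,0,0]]]';python3 -m jog '[[[0,0,0.0015,0,0,0],[0,0,0,0,0,0]]]'
```

```text
clock: 14.48
tool_pos: [0.4949, -0.1085, 0.0895]
eef_rot: [1.0, -0.03, -0.0, 0.0]
contact_force: [0.7, 0.1, 0.2]
opening: 0.007
finger_force: 0.0
clock: 14.85
tool_pos: [0.4957, -0.1086, 0.0856]
eef_rot: [1.0, -0.03, 0.0, 0.0]
contact_force: [-0.9, 0.2, 0.0]
opening: 0.007
finger_force: 0.2
clock: 15.1
tool_pos: [0.4956, -0.1085, 0.0841]
eef_rot: [1.0, -0.03, 0.0, 0.0]
contact_force: [-1.1, 0.4, 0.8]
opening: 0.002
finger_force: 0.5
```

```bash
python3 -m jog '[[[0,0,0.001,0,0,0],[0,0,0.001,0,0,0],[0,0,0,0,0,0]]]'; python3 -m jog '[[[0,0,0.001,0,0,0],[0,0,0,0,0,0]]]';python3 -m jog '[[[0,0,0.001,0,0,0],[0,0,0,0,0,0]]]'
```

```text
clock: 15.48
tool_pos: [0.4954, -0.1085, 0.0824]
eef_rot: [1.0, -0.03, -0.0, 0.0]
contact_force: [-2.0, 0.3, 5.0]
opening: 0.004
finger_force: 2.6
clock: 15.72
tool_pos: [0.4954, -0.1086, 0.0822]
eef_rot: [1.0, -0.03, 0.0, 0.0]
contact_force: [-3.6, -0.7, 14.5]
opening: 0.009
finger_force: 7.1
clock: 15.98
tool_pos: [0.4953, -0.1085, 0.0818]
eef_rot: [1.0, -0.03, 0.0, 0.0]
contact_force: [-5.2, 1.4, 19.7]
opening: 0.003
finger_force: 10.0
```

```bash
python3 -m jog '[[[0,0,-0.025,0,0,0],[0,0,-0.033,0,0,0],[0.0418,0,-0.01,0,0,0],[0.0418,0,0,0,0,0],[0,0,0,0,0,0]]]'; python3 -c "
from h import *
print(get_state()['q'].round(3))"
```

```text
clock: 16.6
tool_pos: [0.5828, -0.1132, 0.1484]
eef_rot: [1.0, -0.029, 0.003, -0.0]
contact_force: [-0.9, -0.3, 0.2]
opening: 0.007
finger_force: 0.0
[ 1.150e-01  7.620e-01 -1.000e-03  1.757e+00  1.000e-03  6.170e-01
 -1.515e+00]
```

```bash
python3 -m jog '[[[0,0,0,0,0,0.1745],[0,0,0,0,0,0.1745],[0,0,0,0,0,0.1745],[0,0,0,0,0,0.1745],[0,0,0,0,0,0.1745],[0,0,0,0,0,0.1745],[0,0,0,0,0,0.1745],[0,0,0,0,0,0.1745],[0,0,0,0,0,0.1745],[0,0,0,0,0,0]]]'
```

```text
clock: 17.85
tool_pos: [0.5779, -0.1133, 0.1477]
eef_rot: [-0.687, 0.727, 0.0, -0.001]
contact_force: [-0.3, -0.1, -0.6]
opening: 0.004
finger_force: 0.0
```

```bash
python3 -m jog '[[[0.042,-0.001,0,0,0,0],[0.042,0,0.01,0,0,0],[0,0,0.03,0,0,0],[0,0,0.004,0,0,0],[0,0,0.004,0,0,0],[0,0,0.004,0,0,0],[0,0,0.004,0,0,0],[0,0,0.004,0,0,0],[0,0,0,0,0,0]]]'; python3 -m jog '[[[0,0,0.002,0,0,0],[0,0,0.0015,0,0,0],[0,0,0,0,0,0]]]';python3 -m jog '[[[0,0,0.001,0,0,0],[0,0,0,0,0,0]]]'
```

```text
clock: 18.98
tool_pos: [0.5758, -0.1989, 0.0893]
eef_rot: [-0.686, 0.728, -0.002, -0.0]
contact_force: [-0.5, -2.6, 2.5]
opening: 0.006
finger_force: 1.7
clock: 19.35
tool_pos: [0.5752, -0.1967, 0.0845]
eef_rot: [-0.686, 0.727, 0.0, 0.0]
contact_force: [0.7, -2.5, 2.2]
opening: 0.006
finger_force: 1.2
clock: 19.6
tool_pos: [0.5751, -0.1969, 0.0835]
eef_rot: [-0.686, 0.727, 0.0, 0.0]
contact_force: [1.7, -1.1, 2.0]
opening: 0.006
finger_force: 1.0
```

```bash
python3 -m jog '[[[0,0,0.001,0,0,0],[0,0,0.001,0,0,0],[0,0,0,0,0,0]]]';python3 -m jog '[[[0,0,0.001,0,0,0],[0,0,0,0,0,0]]]';python3 -m jog '[[[0,0,0.0005,0,0,0],[0,0,0,0,0,0]]]'
```

```text
clock: 19.98
tool_pos: [0.5751, -0.1971, 0.0824]
eef_rot: [-0.686, 0.728, 0.0, 0.0]
contact_force: [0.5, 0.0, 8.6]
opening: 0.008
finger_force: 4.2
clock: 20.23
tool_pos: [0.5751, -0.1971, 0.0822]
eef_rot: [-0.686, 0.728, 0.0, 0.001]
contact_force: [-1.1, 0.8, 14.5]
opening: 0.003
finger_force: 7.1
clock: 20.48
tool_pos: [0.5752, -0.1972, 0.082]
eef_rot: [-0.686, 0.728, -0.0, 0.001]
contact_force: [-2.1, 1.0, 16.5]
opening: 0.005
finger_force: 8.1
```

```bash
python3 -m jog '[[[0,0,-0.025,0,0,0],[0,0,-0.032,0,0,0],[-0.042,0,0,0,0,0],[-0.042,0,0,0,0,0],[-0.042,0,0,0,0,0],[-0.042,0,0,0,0,0],[0,0,0.028,0,0,0],[0,0,0.004,0,0,0],[0,0,0.004,0,0,0],[0,0,0.004,0,0,0],[0,0,0.004,0,0,0],[0,0,0,0,0,0]]]';python3 -m jog '[[[0,0,0.004,0,0,0],[0,0,0.002,0,0,0],[0,0,0.001,0,0,0],[0,0,0,0,0,0]]]'
```

```text
clock: 21.98
tool_pos: [0.5853, -0.0287, 0.0936]
eef_rot: [-0.686, 0.727, 0.0, 0.001]
contact_force: [-0.2, 1.3, 1.7]
opening: 0.005
finger_force: 1.0
clock: 22.48
tool_pos: [0.585, -0.0303, 0.0862]
eef_rot: [-0.686, 0.728, -0.0, -0.0]
contact_force: [0.5, 0.9, 0.8]
opening: 0.004
finger_force: 0.8
```

```bash
python3 -m jog '[[[0,0,0.002,0,0,0],[0,0,0.001,0,0,0],[0,0,0.001,0,0,0],[0,0,0,0,0,0]]]';python3 -m jog '[[[0,0,0.0015,0,0,0],[0,0,0,0,0,0]]]';python3 -m jog '[[[0,0,0.001,0,0,0],[0,0,0,0,0,0]]]'
```

```text
clock: 22.98
tool_pos: [0.585, -0.0297, 0.0825]
eef_rot: [-0.686, 0.728, -0.0, 0.0]
contact_force: [0.7, 2.2, 4.6]
opening: 0.007
finger_force: 2.4
clock: 23.22
tool_pos: [0.5851, -0.0297, 0.0822]
eef_rot: [-0.686, 0.728, -0.0, 0.001]
contact_force: [-2.6, 3.7, 14.7]
opening: 0.006
finger_force: 7.6
clock: 23.48
tool_pos: [0.585, -0.0296, 0.0818]
eef_rot: [-0.686, 0.728, 0.0, 0.001]
contact_force: [-3.1, 3.4, 20.2]
opening: 0.007
finger_force: 10.0
```

```bash
python3 -m jog '[[[0,0,-0.03,0,0,0],[0,0,-0.05,0,0,0],[0.02,0,-0.05,0,0,0],[0.01,0,-0.05,0,0,0],[0,0,0,0,0,0],[0,0,0,0,0,0]]]'; python3 lk2.py pics/w3.png
python3 - <<'E'
from h import *
save(snapshot('scene'),'pics/sc3.png')
i=cv2.imread('pics/sc3.png')[150:310,190:350];j=cv2.imread('pics/w3.png')
cv2.imwrite('pics/fin.png',np.hstack([j[:,60:500][:420],cv2.resize(i,(360,420))]))
E
```

```text
clock: 24.22
tool_pos: [0.5822, -0.0593, 0.2587]
eef_rot: [-0.686, 0.728, 0.001, -0.001]
contact_force: [0.4, -0.1, -0.0]
opening: 0.002
finger_force: 0.0
[ 0.5822288  -0.05930936  0.25865806] [[-0.059, -0.998, -0.002], [-0.998, 0.059, 0.0], [-0.0, 0.002, -1.0]] [ 0.36691969 -0.07773176 -0.02491428]
lid ((0.5368245840072632, -0.11479265987873077), (0.12673163414001465, 0.05212882161140442), 87.45582580566406) ((329.5, 122.5), (61.0, 151.0), 0.0)
tab [364. 130.] [ 0.5095 -0.1106  0.092 ]
```

View pics/fin.png

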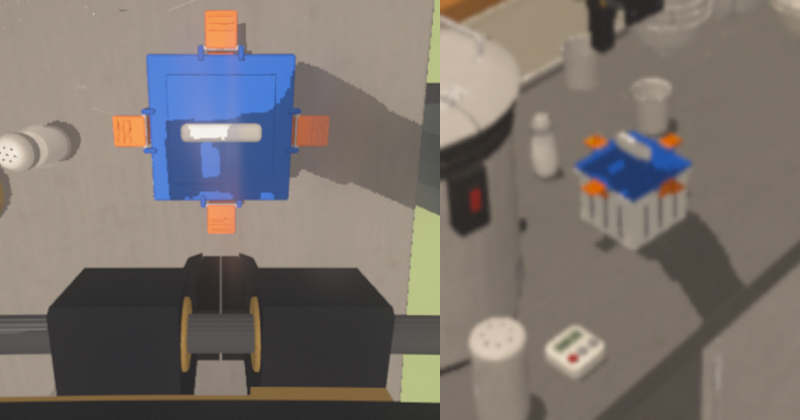

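All four tabs look level, with the salt shaker, timer and cups in place. I'll confirm the tab angles numerically, comparing the tab blobs in the scene camera with the up and down predictions.

```bash
python3 - <<'E'
from h import *
import pickle
st,s2,_=pickle.load(open('s2.pkl','rb'))
s=snapshot('scene');st=get_state();w=snapshot('wrist')
def proj(im,T,P):
    Q=np.linalg.inv(T);return cv2.projectPoints(np.array(P,float),cv2.Rodrigues(Q[:3,:3])[0],Q[:3,3],np.array(im['mtx']),np.array(im['D'],float))[0].reshape(-1,2).round(1)
c=np.array([.579,-.1134]);a=np.radians(-3.5)
for n,im,T in(('scene',s,cam(s)),('wrist',w,cam(w,st))):
    f=im['frame'].astype(int);m=((f[...,0]>130)&(f[...,0]>f[...,2]+70)&(f[...,0]>f[...,1]+40)).astype(np.uint8)
    _,_,S,C=cv2.connectedComponentsWithStats(m)
    for nm,r,z in(('down',83.5,.082),('up',77,.092)):
        print(n,nm,proj(im,T,[[*(c+r/1000*np.array([np.cos(a+k*np.pi/2),np.sin(a+k*np.pi/2)])),z] for k in range(4)]).tolist())
    print([(C[i].round(1).tolist(),S[i][:5].tolist()) for i in range(1,len(C)) if 20<S[i][4]<2500 and (n=='wrist' or (225<C[i][0]<330 and 170<C[i][1]<260))])
E
```

```text
scene down [[257.4, 202.2], [256.1, 220.4], [293.1, 220.0], [292.2, 201.9]]
scene up [[258.6, 200.3], [257.5, 216.9], [291.7, 216.6], [290.8, 200.0]]
[([258.5, 203.3], [254, 201, 10, 5, 37]), ([292.3, 203.1], [288, 201, 10, 5, 38]), ([258.2, 221.5], [253, 219, 11, 6, 50]), ([292.3, 221.3], [288, 219, 10, 6, 39])]
wrist down [[183.2, 130.6], [279.9, 223.6], [376.9, 131.2], [280.5, 23.2]]
wrist up [[188.0, 131.2], [280.0, 219.9], [372.2, 131.7], [280.5, 29.4]]
[([280.0, 27.9], [264, 9, 33, 39, 1270]), ([277.1, 51.6], [269, 51, 19, 2, 34]), ([188.3, 130.4], [171, 115, 35, 32, 1038]), ([371.9, 129.7], [356, 115, 33, 31, 941]), ([18.2, 177.3], [0, 161, 34, 38, 122]), ([280.3, 218.9], [266, 205, 29, 29, 815]), ([27.5, 228.1], [19, 218, 15, 20, 22])]
```

```bash
python3 -c "
from plant import *
print(finish_job())"
```

```text
the job is handed in; nothing more can be done
None
```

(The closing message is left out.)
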